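# Shut the bead box at the abacus stall

## Task

Shut the bead box so that the two beads in it stay put: fold its hinged wooden lid flap over until it lies flat, then, keeping it pressed down, push it along so that its brass edge slides beneath the brass lip, fully home, and let go so that the lip alone keeps it shut. Nothing needs to be picked up: do it by pushing with the fingers, and leave the beads, the weight, the abaci and the other goods where they are.

Things in the scene. Friction and masses are not known exactly. Their poses are not given: they have to be found in the camera images.
- bead_box: The bead box: a fixed chunky olive-wood block, 170 mm long (its x) by 110 mm wide (its y), 60 mm high, with two open wells side by side in the middle that each hold a bead. Origin: centre of its underside, on the table; z up. Its +x points from the hinge end to the lip end.
- lid_flap (a joint): Angle of the flap about its pin (rad): 0 = flat (closed, firm stop), 1.57 = upright, up to 2.0 = leaning back, away from the lip. Stiff and a little springy: open, it stays where it is left (about 2 N near the free edge moves it); let go when flat and not under the lip it springs up by 0.2 to 0.35 rad. Holding it flat takes about 2 N at the free edge, 4 N at the ledge.
- lid_slide (a joint): How far the flap's pin has been slid along its slots towards the lip, box +x (m): 0 = drawn back, 0.026 = fully home (stop). Friction about 5 N; no spring. At 0 the flat flap's edge is 12 mm short of the lip; fully home it is 14 mm beneath it with 4 mm of headroom. Slid forward before it is flat, the flap lands on or jams against the lip.
- hinge_mid (a point): Middle of the hinge pin, on its axis, 64 mm above the table; slides with the pin (box x = -72 mm + slide, y = 0). Axes parallel to the box's. The pin's ends run in two low dark wood cheeks on the box (7 mm wide, top 72 mm above the table, box y = +-48 to +-55 mm, x = -85 to -29 mm).
- flap_edge (a point): Middle of the flap's brass-shod free edge, at mid-thickness, 112 mm from the pin axis. The flap is a dark wood plate 92 mm wide, 6 mm thick; the pin axis runs through mid-thickness. x points from the pin to the free edge, z out of the outer face (the upper one when closed). Flat, its top is 67 mm above the table.
- ledge_foot (a point): Middle of the foot of the pale raised ledge (thumb strip) on the flap's outer face, on the hinge side, 66 mm from the pin axis. The ledge is 70 mm wide, 10 mm high, from 66 to 78 mm from the pin axis. Pushed here towards the lip, the flap slides. Axes as flap_edge.
- lip_mouth (a point): Middle of the lower front edge of the fixed brass lip, beneath which the flap's edge goes (box x = 52 mm, 71 mm above the table). The lip is 104 mm wide, 5 mm thick, top 76 mm above the table, and runs from box x = 52 to 85 mm; the space beneath it is open from x = 52 to 70 mm.
- bead_a: A turned dark acacia bead, barrel shaped, 37 mm across, 34 mm high, standing on its flat end, 22 g, loose. Origin: centre of its underside. It stands in the box's +y well (46 by 48 mm, floor 12 mm above the table).
- bead_b: A turned dark acacia bead, barrel shaped, 37 mm across, 34 mm high, standing on its flat end, 22 g, loose. Origin: centre of its underside. It stands in the box's -y well (46 by 48 mm, floor 12 mm above the table).
- bead_c: A turned dark acacia bead, barrel shaped, 37 mm across, 34 mm high, standing on its flat end, 22 g, loose. Origin: centre of its underside. It stands on the table beside the box, on its -y side.
- bead_d: A turned dark acacia bead, barrel shaped, 37 mm across, 34 mm high, standing on its flat end, 22 g, loose. Origin: centre of its underside. It stands on the table beyond the lip end of the box.
- weight: A squat brass weight with a knob, 48 mm across, 52 mm high, 0.5 kg, loose, on the table on the box's +y side. Origin: centre of its underside.
- abacus: A pine abacus with red beads, 220 by 150 by 18 mm, lying on the table to the robot's right, loose. Origin: centre of its underside.
- small_abacus: A small teak abacus, 120 by 80 by 14 mm, lying on the table near the robot, to its left, loose. Origin: centre of its underside.
- counting_board: A polished olive-wood counting board, 200 by 170 by 16 mm, lying on the table to the robot's left, loose. Origin: centre of its underside.
- bowl: An empty terracotta bowl, 110 mm across, 45 mm high, loose, to the robot's right. Origin: centre of its underside.

How it is judged:
On the way:
1. the lid flap is folded flat (value of joint lid_flap below 0.08 rad), for 0.1 s.
At the end, for the whole second after the job is handed in: The flap lies flat (within 0.08 rad) and still, slid at least 21 mm of its 26 mm so that its edge is at least 9 mm beneath the lip, which alone keeps it down; both beads are in their wells (within 25 mm of their start) and all other loose goods within 20 mm of where they stood (value of joint lid_flap below 0.08 rad and value of joint lid_slide above 0.021 m and velocity of joint lid_flap between -0.05 and 0.05 rad/s and distance of each of bead_a, bead_b from where it was at the start of the episode below 0.025 m and distance of each of bead_c, bead_d, weight, abacus, small_abacus, counting_board, bowl from where it was at the start of the episode below 0.02 m); the robot touches nothing.
It fails at once if a bead is taken or knocked out of the box (distance of any of bead_a, bead_b from where it was at the start of the episode above 0.025 m).
It fails at once if another of the goods is lifted, carried or pushed more than 20 mm (distance of any of bead_c, bead_d, weight, abacus, small_abacus, counting_board, bowl from where it was at the start of the episode above 0.02 m).
It also fails if it takes over 45 s, if anything falls off the work surface, if the arm or the gripper's body presses on something with over 40 N, if the wrist force passes 120 N, or if a joint passes its speed limit or range.

## Robot

A 6-joint arm with a two-finger parallel gripper is mounted at the origin on the work surface. World frame = base frame: x ahead of the robot, y to its left, z up, the work surface at z = 0. Lengths are in m, angles in rad, forces in N, time in s.
With the tool pointing down it reaches from about 0.325 to 0.85 m from the base axis. Payload 15.5 kg.
Tool frame: the origin (TCP) lies between the finger pads; the fingertips stand 25 mm ahead of it and the grasp point (between the pads) lies 6 mm ahead of it; z points along the fingers, y is the direction in which the jaws open and shut (so a half turn about z gives the same grasp; the last joint's range is limited). The gripper opens to 91 mm and grips with 3 to 60 N. Pads are 32 mm wide; open, the fingers measure 118 mm over their backs; the gripper's body (76 mm by 178 mm) begins 60 mm behind the grasp point.
Start: joints at [1.02, 0.494, 1.345, -0, 1.302, -0.096], TCP at [0.275, 0.561, 0.239] pointing down, gripper open.
Joint ranges: [-2.91, 2.91], [-0.82, 2.16], [0.22, 2.67], [-1.22, 4.37], [0.12, 2.79], [-3.08, 3.08]. Speed limits (rad/s): [1.89, 1.89, 2.57, 3.01, 3.01, 3.01].

## Interface

Orientations are given as a unit quaternion [w, x, y, z].
In Python, from station import arm gives the robot as it stands. The module is installed in compiled form; this text tells all that it offers.
- The arm moves only by the tool move_arm, never from a script. Its argument "steps" is a list of rows, each a list of 4 numbers: the shift along the tool's x, y, z in mm, then the turn about the tool's z in rad. A call has 1 to 20 rows; each row shifts and turns the pose as measured when the row begins, along the tool's axes as they then stand; what a row does not reach is not made up. A row lasts 1/8 s, in which the tool goes at most 62.5 mm and 10.7 degrees, less where a joint would pass 70% of its speed; a pose out of reach is approached as far as the arm can. A call is refused whole if a number of a shift passes 62.5 or a number of a turn 0.188, either way. A call with a gripper value outside its range is refused whole. "claw" is the opening in per cent of the stroke, from 0 (shut) to 100 (fully open), set as the call begins (left out, the last holds). The fingers move at their own pace and stop on an object; "grip_force" is the grip in N (left out, the last holds). Time passes only in rows, so rows that do not move let the fingers close. It gives the time, the measured TCP pose, the force and the opening at its end, in the units of the state.
- arm.observe(): the state, without advancing time (a new reading comes with each control period).
- arm.snapshot(name): name is "scene" or "top" or "wrist"; returns the picture (400x640x3 uint8, red, green, blue); there is no depth.
- arm.camera_params(name): a dict with "vertical_fov" (degrees; the focal length in pixels is half the picture's height over the tangent of half this angle, whatever the lens; pixels are square), "cx", "cy" (the principal point, pixels), "R" (3x3) and "t" (3): a world point X has camera coordinates R X + t. Camera axes: x right, y down, z forward; pixel columns grow to the right and rows downward; lengths in m; the calibration is good to about 2 mm. The wrist camera is an equidistant fisheye: a pixel r from the principal point sees the ray r / f radians off the axis. A picture is of the moment at which its call begins: read the wrist's pose just before it. camera_params takes no time and is no camera call; for the wrist camera it gives the pose at the moment of the call.
- arm.close_job(): hands the job in, once; it reports no verdict.
The state is a dict: "clock": time; "qpos": joint angles; "joint_vel": joint speeds; "joint_efforts": joint torques, N m; "eef_pos": TCP position; "eef_rot": TCP orientation; "ft_force": force on the tool from outside, world axes, zero at the start; "ft_torque": the same for the moment, N m; "finger_gap": finger opening in m.
Only numpy, scipy, OpenCV 4.12 (cv2) and the standard library are available. Lean on these libraries where they do the work, as an engineer would, in place of code of your own. Each camera call takes 0.05 s, during which the arm holds its last target.

## Working session

There is one attempt and no reset: what is moved stays moved. The work goes in short steps, Python scripts to look and compute and a tool call to move; the robot and the scene stay as the last step left them, time stands still between calls to the robot, and variables do not carry over. Pictures are saved under pics/ and viewed, and the job is handed in when it is done.

Besides the shell and the picture viewer there is one more tool, called after ">>>" in YAML: its name, and indented under it one key for each argument. move_arm: Moves the arm, as the interface text tells. Its arguments: {"type":"object","properties":{"steps":{"type":"array","items":{"type":"array","items":{"type":"number"}}},"claw":{"type":"number"},"grip_force":{"type":"number"}},"required":["steps"]}

```bash
mkdir -p pics; python3 - <<'E'
from station import arm
import cv2
s=arm.observe();print(s)
for n in("scene","top","wrist"):
    p=arm.camera_params(n);print(n,p)
    cv2.imwrite(f"pics/{n}0.png",arm.snapshot(n)[:,:,::-1])
E
```

```text
{'clock': 0.0, 'qpos': array([ 1.02050758e+00,  4.94179600e-01,  1.34612514e+00, -5.22642922e-06,
        1.30250649e+00, -9.54895638e-02]), 'joint_vel': array([ 0.00044598,  0.00040434,  0.00197341, -0.00192083,  0.00028871,
        0.001947  ]), 'joint_efforts': array([-2.43441252e-05, -8.78847957e+01, -3.81846535e+01,  7.05921371e-02,
        5.34338085e-02, -1.48709314e-04]), 'eef_pos': array([0.27436032, 0.56117252, 0.23834251]), 'eef_rot': array([-1.90942634e-04,  2.25444105e-01,  9.74255913e-01, -5.78600861e-04]), 'ft_force': array([ 0.5205051 , -0.41718375,  0.94158563]), 'ft_torque': array([-0.0032091 , -0.02480195,  0.04936406]), 'finger_gap': 0.09137273876573243}
scene {'vertical_fov': 56.615254998850524, 'cx': 320.67991971647075, 'cy': 196.64051960520382, 'R': array([[ 0.86130754,  0.50806876, -0.00393151],
       [ 0.33405208, -0.57210083, -0.74907266],
       [-0.38282964,  0.6438686 , -0.66247618]]), 't': array([-0.46461368, -0.13136597,  1.26961943])}
top {'vertical_fov': 53.79485037666652, 'cx': 320.6249651881105, 'cy': 196.52458957463278, 'R': array([[-0.00378971, -0.99994568,  0.00970995],
       [-0.99821892,  0.0032047 , -0.05957112],
       [ 0.05953677, -0.00991842, -0.99817684]]), 't': array([-0.00972152,  0.5456499 ,  1.19614909])}
wrist {'vertical_fov': 65.70646984690485, 'cx': 320.2377959053937, 'cy': 196.378936288634, 'R': array([[ 0.43867684,  0.89864276, -0.00195416],
       [ 0.87210171, -0.42519407,  0.24217477],
       [ 0.21679771, -0.10794069, -0.97023067]]), 't': array([-0.62304984, -0.02791403,  0.39022853])}
```

View pics/scene0.png

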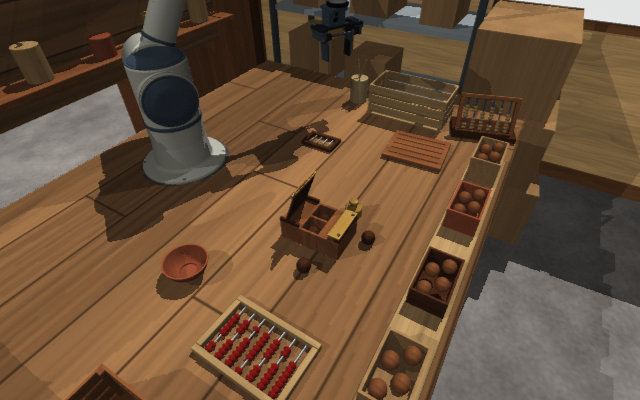

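View pics/top0.png

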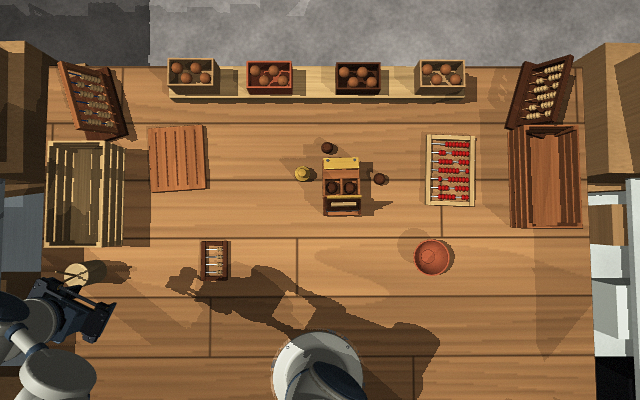

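```bash
python3 - <<'E'
import cv2
a=cv2.imread("pics/top0.png")[110:310,200:440]
cv2.imwrite("pics/topc.png",cv2.resize(a,None,fx=3.3,fy=3,interpolation=cv2.INTER_CUBIC) if 0 else cv2.resize(a[:, :],None,fx=3,fy=3,interpolation=cv2.INTER_CUBIC))
E
```

```text
(no output)
```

View pics/topc.png

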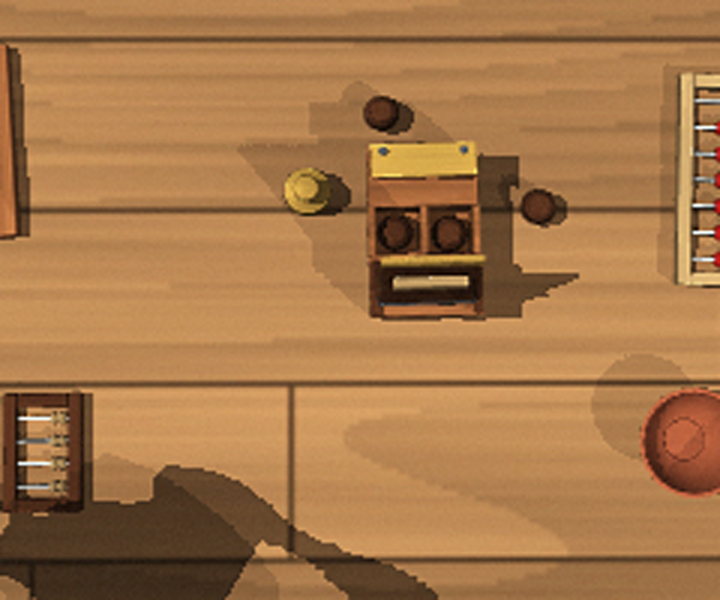

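```bash
python3 - <<'E'
import cv2
a=cv2.imread("pics/top0.png")[135:225,280:400]
cv2.imwrite("pics/topd.png",cv2.resize(a,None,fx=6.5,fy=6.5,interpolation=cv2.INTER_CUBIC))
a=cv2.imread("pics/scene0.png")[165:285,260:390]
cv2.imwrite("pics/scd.png",cv2.resize(a,None,fx=5,fy=5,interpolation=cv2.INTER_CUBIC))
E
```

```text
(no output)
```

View pics/topd.png

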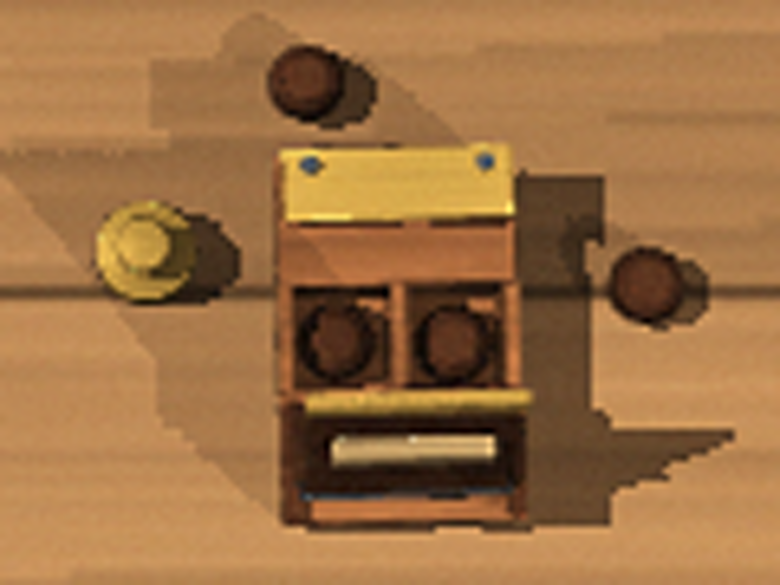

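View pics/scd.png

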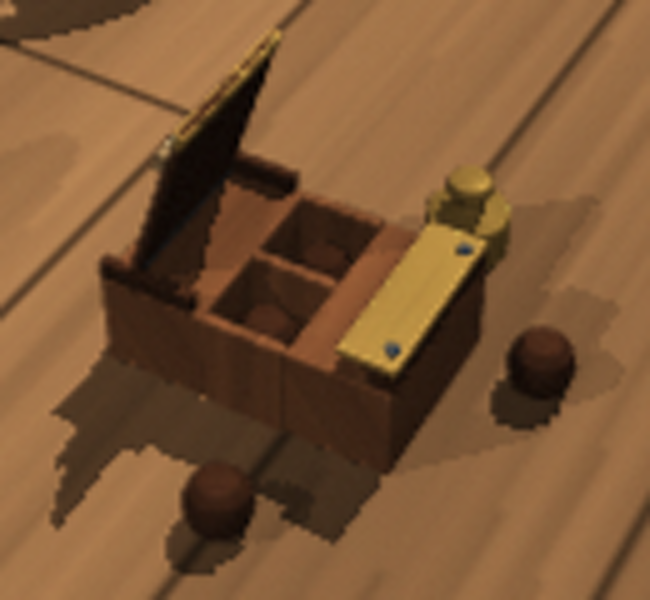

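```bash
cat > h.py <<'E'
import numpy as np
from station import arm
def proj(n,X):
    p=arm.camera_params(n);f=200/np.tan(np.radians(p["vertical_fov"])/2)
    c=np.asarray(X)@p["R"].T+p["t"]
    return np.c_[p["cx"]+f*c[:,0]/c[:,2],p["cy"]+f*c[:,1]/c[:,2]]
E
cat > fit.py <<'E'
from h import *
from scipy.optimize import least_squares
T=lambda l:np.array(l)/6.5+[280-.4,135-.4]
S=lambda l:np.array(l)/5+[260-.4,165-.4]
obsT=T([(289,222),(513,216),(282,150),(511,145)]); XT=np.array([(52,52,76),(52,-52,76),(85,52,76),(85,-52,76)])/1e3
obsS=S([(437,225),(485,238),(395,373),(340,352),(388,472),(108,350)])
XS=np.array([(52,52,76),(85,52,76),(85,-52,76),(52,-52,76),(85,-55,0),(-85,-55,0)])/1e3
fT=T([(303,408),(533,398)]);fS=S([(278,35),(165,150)])
def w(v,X):
    c,s=np.cos(v[2]),np.sin(v[2]);return np.asarray(X)@np.array([[c,s,0],[-s,c,0],[0,0,1]])+[v[0],v[1],0]
def fl(v):
    r=.112;z=.064
    return w(v,[(-.072+r*np.cos(v[3]),y,z+r*np.sin(v[3])) for y in(.046,-.046)])
def res(v):return np.r_[(proj("top",w(v,XT))-obsT).ravel(),(proj("scene",w(v,XS))-obsS).ravel(),(proj("top",fl(v))-fT).ravel(),(proj("scene",fl(v))-fS).ravel()]
r=least_squares(res,[.6,-.05,0,1.4],loss="soft_l1");print(r.x);print(res(r.x).reshape(-1,2).round(1))
print(w(r.x,[(-.072,0,.064),(.052,0,.071),(-.0,0,.067)]),fl(r.x))
E
python3 fit.py
```

```text
[ 0.57424088 -0.07175238  0.02322928  1.25231675]
[[-1.  -0.4]
 [-0.1 -0.4]
 [-0.2 -0.5]
 [-0.1 -0.6]
 [-1.8 -1. ]
 [ 0.1  0.6]
 [-0.3  0.1]
 [-1.5 -0.7]
 [-0.3  1.3]
 [-0.5  1.5]
 [ 0.6 -0.8]
 [-0.6 -0.2]
 [-1.2 -0.6]
 [ 1.8 -2.8]]
[[ 0.5022603  -0.07342473  0.064     ]
 [ 0.62622685 -0.07054456  0.071     ]
 [ 0.57424088 -0.07175238  0.067     ]] [[ 0.53625216 -0.02662257  0.17036781]
 [ 0.53838906 -0.11859775  0.17036781]]
```

>>> move_arm:
  steps:
    - [-36,-36,0,0]
    - [-36,-36,0,0]
    - [-36,-36,0,0]
    - [-36,-36,0,0]
    - [-36,-36,0,0]
    - [-36,-36,0,0]
    - [-36,-36,0,0]
    - [-36,-36,0,0]
    - [-36,-36,0,0]
    - [-36,-36,0,0]
    - [-36,-36,0,0]
    - [-36,-36,0,0]
    - [0,0,0,0]
  claw: 0
  grip_force: 10

```text
clock: 1.78
eef_pos: [0.4784, -0.0347, 0.2376]
eef_rot: [0.001, 0.225, 0.974, -0.0]
ft_force: [-1.0, 1.2, 0.1]
finger_gap: 0.0004
```

>>> move_arm:
  steps:
    - [0,0,0,-0.12]
    - [0,0,0,-0.12]
    - [0,0,0,-0.12]
    - [0,0,0,-0.12]
    - [0,0,0,0]

```text
clock: 2.4
eef_pos: [0.4767, -0.0327, 0.2368]
eef_rot: [-0.001, -0.02, 1.0, 0.0]
ft_force: [-0.3, 0.4, -0.2]
finger_gap: 0.0004
```

```bash
python3 - <<'E'
from h import *
from scipy.spatial.transform import Rotation as R
import cv2
s=arm.observe();q=s["eef_rot"];print(s["eef_pos"],R.from_quat(np.r_[q[1:],q[0]]).as_matrix().round(3),s["qpos"])
cv2.imwrite("pics/w1.png",arm.snapshot("wrist")[:,:,::-1])
a=arm.snapshot("scene")[130:290,220:400,::-1]
cv2.imwrite("pics/s1.png",cv2.resize(a,None,fx=3.7,fy=3.7,interpolation=cv2.INTER_CUBIC))
E
```

```text
[ 0.47666857 -0.03269773  0.2368476 ] [[-0.999 -0.04  -0.002]
 [-0.04   0.999  0.   ]
 [ 0.002  0.    -1.   ]] [-1.93390996e-01  2.91017557e-01  1.69780194e+00 -2.61308870e-04
  1.15463461e+00 -1.80451750e+00]
```

View pics/w1.png

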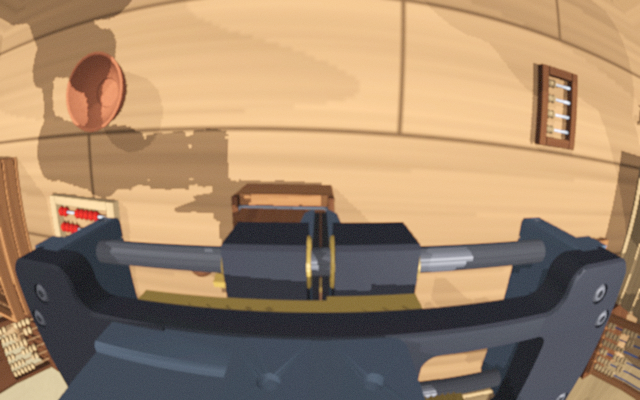

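View pics/s1.png

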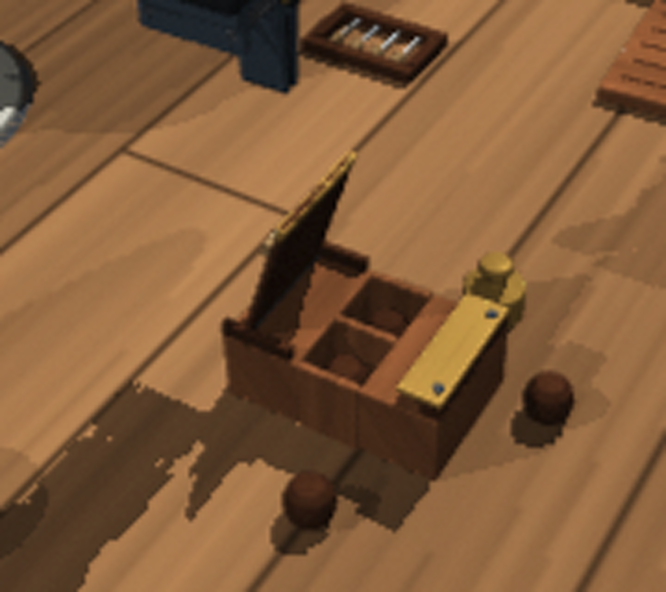

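>>> move_arm:
  steps:
    - [-6,-20,0,0.01]
    - [-4,-20,15,0]
    - [0,0,20,0]
    - [0,0,20,0]
    - [0,0,0,0]

```text
clock: 3.12
eef_pos: [0.489, -0.0785, 0.1776]
eef_rot: [-0.001, -0.01, 1.0, -0.0]
ft_force: [0.4, 0.5, 0.2]
finger_gap: 0.0006
```

```bash
python3 - <<'E'
from h import *
import cv2
print(arm.observe()["eef_pos"],arm.observe()["ft_force"])
a=arm.snapshot("scene")[130:290,220:400,::-1]
cv2.imwrite("pics/s2.png",cv2.resize(a,None,fx=3.7,fy=3.7,interpolation=cv2.INTER_CUBIC))
E
```

```text
[ 0.48895427 -0.0785188   0.17762659] [0.35373846 0.52921864 0.19416179]
```

View pics/s2.png

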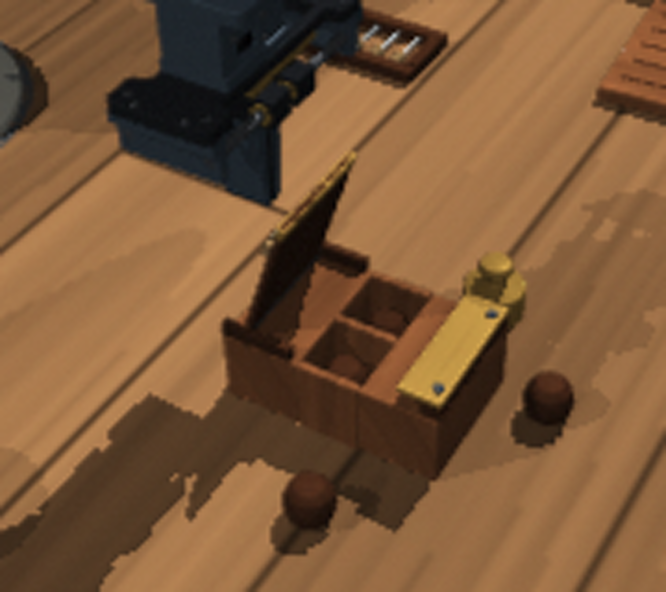

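>>> move_arm:
  steps:
    - [-8,3,0,0]
    - [-8,2,0,0]
    - [-8,0,0,0]
    - [-8,0,2,0]

```text
clock: 3.68
eef_pos: [0.5245, -0.0732, 0.1781]
eef_rot: [0.001, -0.01, 1.0, -0.001]
ft_force: [-0.8, 0.3, 0.0]
finger_gap: 0.0002
```

>>> move_arm:
  steps:
    - [-8,0,4,0]
    - [-8,0,5,0]
    - [-8,0,6,0]

```text
clock: 4.05
eef_pos: [0.5503, -0.0726, 0.1622]
eef_rot: [0.001, -0.01, 1.0, -0.001]
ft_force: [-1.4, 0.2, 0.8]
finger_gap: 0.0004
```

```bash
python3 - <<'E'
from h import *
import cv2
print(arm.observe()["eef_pos"],arm.observe()["ft_force"])
a=arm.snapshot("scene")[130:290,220:400,::-1]
cv2.imwrite("pics/s3.png",cv2.resize(a,None,fx=3.7,fy=3.7,interpolation=cv2.INTER_CUBIC))
E
```

```text
[ 0.55028582 -0.07264948  0.16221245] [-1.3733141   0.18414424  0.75400399]
```

View pics/s3.png

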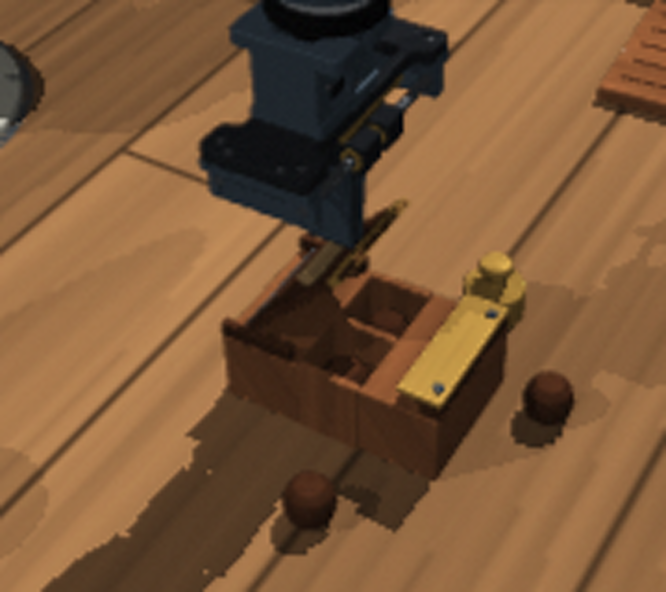

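>>> move_arm:
  steps:
    - [-7,0,7,0]
    - [-6,0,8,0]
    - [-6,0,8,0]
    - [-5,0,8,0]
    - [-2,0,6,0]

```text
clock: 4.72
eef_pos: [0.5796, -0.0723, 0.1221]
eef_rot: [0.002, -0.01, 1.0, -0.001]
ft_force: [2.7, 1.2, 3.3]
finger_gap: 0.0009
```

```bash
python3 - <<'E'
from h import *
import cv2
a=arm.snapshot("scene")[130:290,220:400,::-1]
cv2.imwrite("pics/s4.png",cv2.resize(a,None,fx=3.7,fy=3.7,interpolation=cv2.INTER_CUBIC))
E
```

```text
(no output)
```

View pics/s4.png

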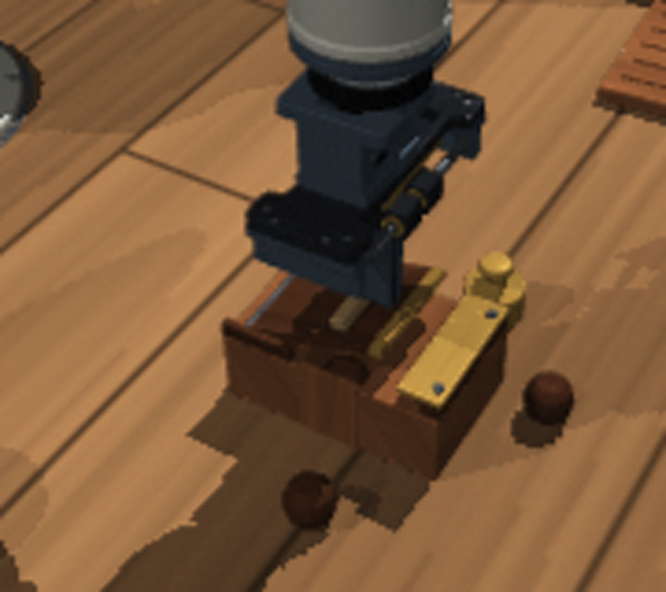

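>>> move_arm:
  steps:
    - [0,0,-25,0]
    - [25,0,-5,0]
    - [24,0,0,0]
    - [0,0,20,0]
    - [0,0,20,0]
    - [0,0,0,0]

```text
clock: 5.52
eef_pos: [0.5276, -0.0731, 0.111]
eef_rot: [0.0, -0.01, 1.0, -0.001]
ft_force: [0.0, 0.2, -0.3]
finger_gap: 0.0001
```

```bash
python3 - <<'E'
from h import *
import cv2
a=arm.snapshot("scene")[130:290,220:400,::-1]
cv2.imwrite("pics/s5.png",cv2.resize(a,None,fx=3.7,fy=3.7,interpolation=cv2.INTER_CUBIC))
E
```

```text
(no output)
```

View pics/s5.png

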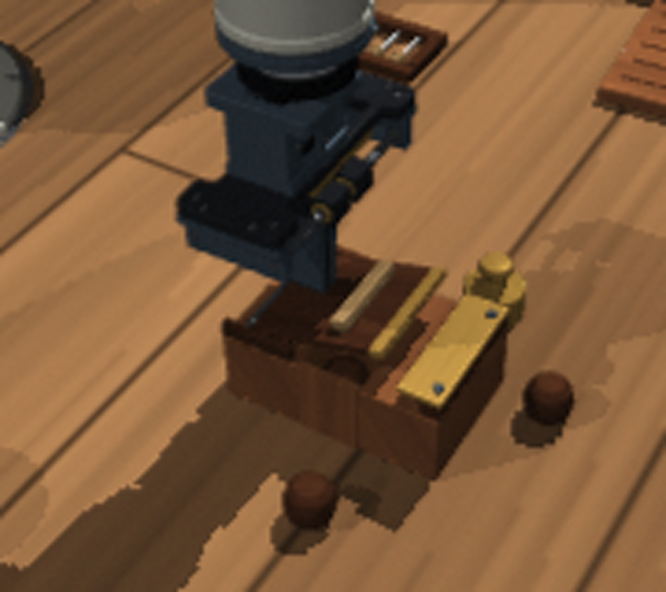

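>>> move_arm:
  steps:
    - [-2,0,6,0]
    - [-1,0,6,0]
    - [0,0,5,0]
    - [0,0,3,0]

```text
clock: 6.08
eef_pos: [0.5335, -0.0735, 0.0928]
eef_rot: [0.003, -0.01, 1.0, -0.001]
ft_force: [-0.1, 2.0, 4.9]
finger_gap: 0.0007
```

>>> move_arm:
  steps:
    - [0,0,2,0]
    - [0,0,2,0]

```text
clock: 6.32
eef_pos: [0.5346, -0.0735, 0.0908]
eef_rot: [0.005, -0.01, 1.0, -0.002]
ft_force: [-5.2, 4.6, 51.4]
finger_gap: 0.0005
```

>>> move_arm:
  steps:
    - [0,0,2,0]
    - [0,0,2,0]

```text
clock: 6.58
eef_pos: [0.5368, -0.0735, 0.091]
eef_rot: [0.008, -0.01, 1.0, -0.002]
ft_force: [-4.8, 5.9, 45.2]
finger_gap: 0.0006
```

>>> move_arm:
  steps:
    - [-4,0,0.5,0]
    - [-4,0,0.5,0]

```text
clock: 6.82
eef_pos: [0.5444, -0.0731, 0.0921]
eef_rot: [0.008, -0.01, 1.0, -0.002]
ft_force: [-6.6, -1.1, 11.1]
finger_gap: 0.0004
```

>>> move_arm:
  steps:
    - [-4,0,0.5,0]
    - [-4,0,0.5,0]

```text
clock: 7.08
eef_pos: [0.5512, -0.073, 0.0919]
eef_rot: [0.007, -0.01, 1.0, -0.002]
ft_force: [-4.7, -0.4, 17.3]
finger_gap: 0.0006
```

```bash
python3 - <<'E'
from h import *
import cv2
print(arm.observe()["eef_pos"],arm.observe()["ft_force"])
a=arm.snapshot("scene")[130:290,220:400,::-1]
cv2.imwrite("pics/s6.png",cv2.resize(a,None,fx=3.7,fy=3.7,interpolation=cv2.INTER_CUBIC))
E
```

```text
[ 0.55116011 -0.07298828  0.09191977] [-4.72243107 -0.36487572 17.26430087]
```

View pics/s6.png

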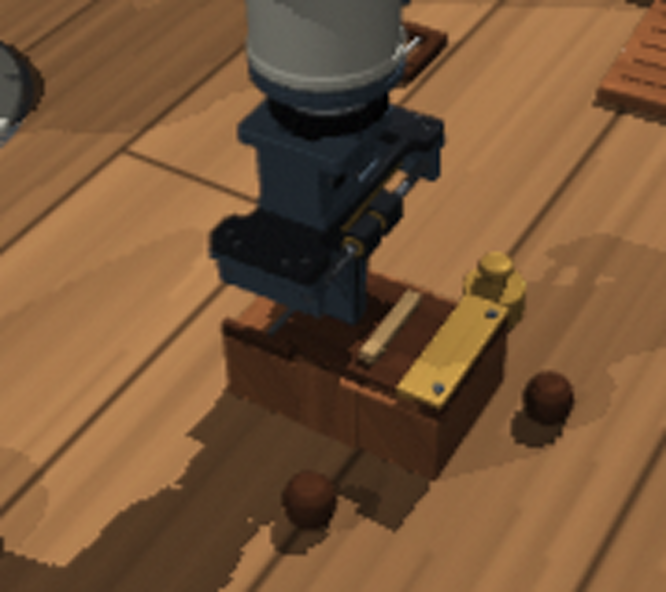

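>>> move_arm:
  steps:
    - [-4,0,0.5,0]
    - [-4,0,0.5,0]
    - [-4,0,0.5,0]

```text
clock: 7.5
eef_pos: [0.559, -0.0726, 0.0914]
eef_rot: [0.003, -0.01, 1.0, -0.002]
ft_force: [-19.7, -3.4, 29.7]
finger_gap: 0.0003
```

>>> move_arm:
  steps:
    - [-4,0,0.3,0]
    - [-4,0,0.3,0]
    - [-4,0,0.3,0]

```text
clock: 7.88
eef_pos: [0.5598, -0.0725, 0.091]
eef_rot: [-0.008, -0.011, 1.0, -0.002]
ft_force: [-22.6, -4.8, 32.8]
finger_gap: 0.0004
```

```bash
python3 - <<'E'
from h import *
import cv2
a=arm.snapshot("scene")[165:285,260:390,::-1]
cv2.imwrite("pics/s7.png",cv2.resize(a,None,fx=5,fy=5,interpolation=cv2.INTER_CUBIC))
E
```

```text
(no output)
```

View pics/s7.png

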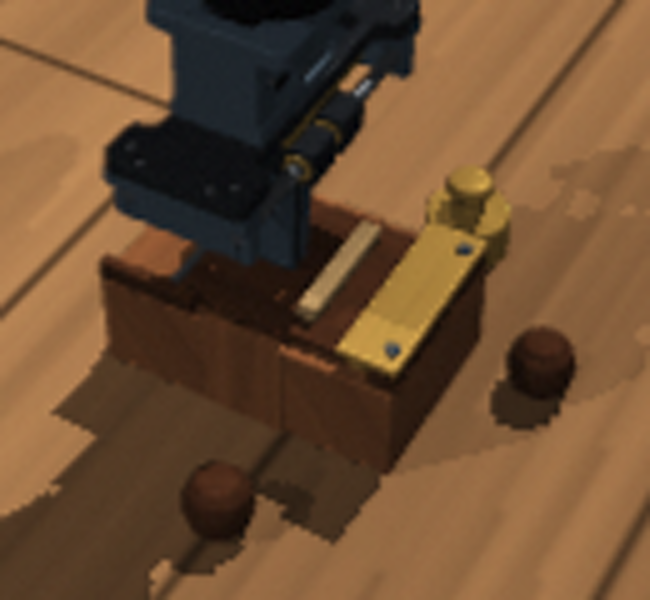

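>>> move_arm:
  steps:
    - [0,0,-3,0]
    - [0,0,-20,0]
    - [0,0,-40,0]
    - [30,0,-40,0]
    - [60,0,0,0]
    - [60,0,0,0]
    - [0,0,0,0]

```text
clock: 8.8
eef_pos: [0.4046, -0.0753, 0.1984]
eef_rot: [-0.012, -0.012, 1.0, -0.002]
ft_force: [0.7, 0.3, 0.2]
finger_gap: 0.0004
```

```bash
cat > chk.py <<'E'
import sys
from h import *
import cv2
v=[0.57424,-0.07175,0.02323]
c,s_=np.cos(v[2]),np.sin(v[2])
w=lambda X:np.asarray(X)@np.array([[c,s_,0],[-s_,c,0],[0,0,1]])+[v[0],v[1],0]
k=sys.argv[1]
for n,(y0,y1,x0,x1),f in(("scene",(165,285,260,390),5),("top",(135,225,280,400),6.5)):
    a=arm.snapshot(n)[y0:y1,x0:x1,::-1]
    cv2.imwrite(f"pics/{n}{k}.png",cv2.resize(a,None,fx=f,fy=f,interpolation=cv2.INTER_CUBIC))
    for sl in(.016,.021,.026):
        P=w([(-.072+r+sl,y,.077) for r in(.066,.078) for y in(.035,-.035)])
        print(n,sl,((proj(n,P)-[x0-.4,y0-.4])*f).round().tolist())
print(arm.observe()["ft_force"])
E
python3 chk.py A
```

```text
scene 0.016 [[342.0, 211.0], [275.0, 295.0], [362.0, 219.0], [296.0, 304.0]]
scene 0.021 [[350.0, 214.0], [284.0, 299.0], [371.0, 222.0], [305.0, 307.0]]
scene 0.026 [[359.0, 218.0], [293.0, 302.0], [379.0, 225.0], [314.0, 311.0]]
top 0.016 [[323.0, 311.0], [478.0, 306.0], [322.0, 284.0], [477.0, 280.0]]
top 0.021 [[323.0, 299.0], [478.0, 295.0], [322.0, 273.0], [477.0, 269.0]]
top 0.026 [[322.0, 288.0], [477.0, 284.0], [322.0, 262.0], [477.0, 258.0]]
[ 1.26872567 -0.82876196  0.26967286]
```

View pics/sceneA.png

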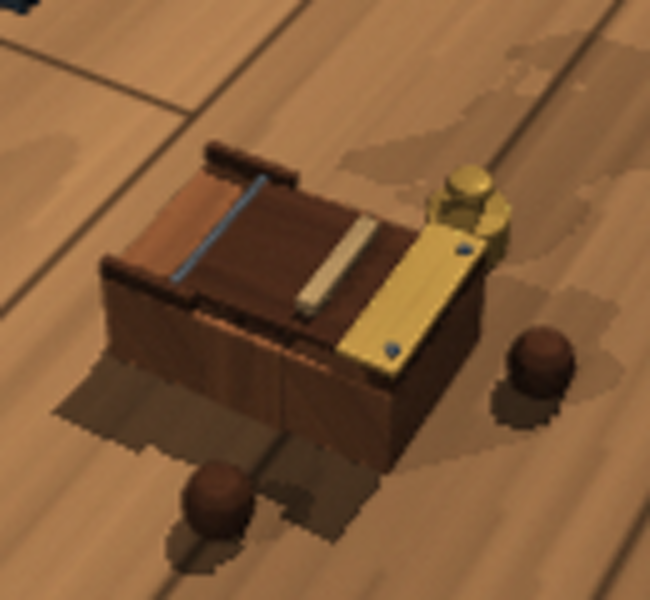

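View pics/topA.png

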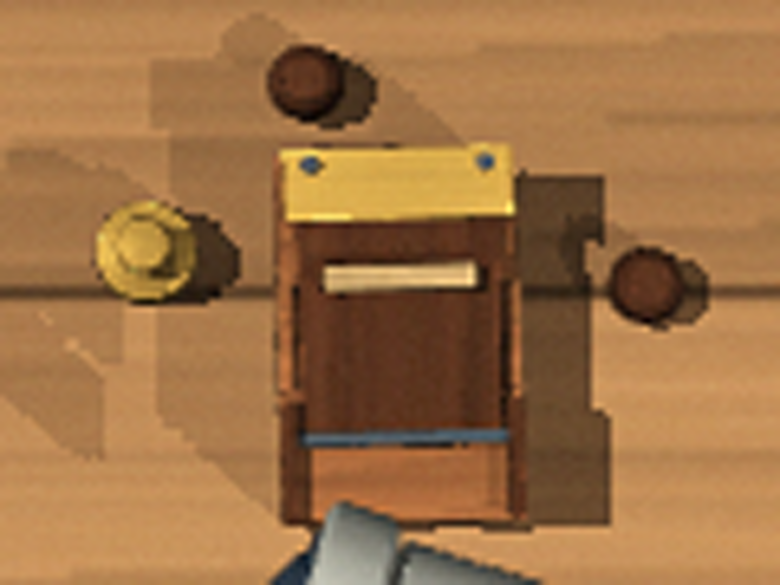

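```bash
python3 - <<'E'
from station import arm
print(arm.observe()["joint_vel"].round(3)); print(arm.close_job())
E
```

```text
[ 0.01   0.027 -0.044  0.001  0.001  0.002]
the job is handed in; nothing more can be done
None
```

The bead box is shut, with the flap flat and held only by the lip. I handed the job in at about 9 s of the 45 s allowed. It gave no verdict.

- **How it was done:** With closed fingers I pushed the flap over from behind. I then pressed it flat on the hinge side of the ledge and slid it towards the lip until it stopped. The fingers were lifted straight off and the arm moved clear.
- **Slide:** After release, the ledge's position in both camera views matched a slide of about 25–26 mm of the 26 mm. The brass edge was out of sight beneath the lip.
- **Other goods:** The nearby beads and the weight looked unmoved in the last pictures. The abaci, counting board and bowl were outside those close-ups, but the arm touched nothing near them.
- **Forces:** The highest wrist force I read was about 51 N, for a moment while pressing the flap flat. The limit is 120 N.
- **Not checked:** The two beads in the box are hidden under the lid, so I could not see them after closing. The fingers never entered the wells.

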